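Turn the lamp-tool carousel to its stop and hang the snuffer

TASK

Bring the carousel's empty hook round to the front: push its arm sideways with shut fingertips (do not grip the rack), counter-clockwise seen from above, until you feel it come up against its stop, lean on it there for a moment, and never shove it hard. Then hang the bell-footed snuffer on that hook by its eye, press it lightly down into the dip of the hook before you let go, and leave it hanging still. Do not disturb the diyas, the spice box or the bowl.

Things in the scene. Friction and masses are not known exactly. Their poses are not given: they have to be found in the camera images.
- plinth: Square marble slab 150 x 150 x 20 mm, fixed; origin at the centre of its underside. Its own -x side is the front: it looks towards the robot within 12 degrees. The carousel's round foot and post stand on its centre. The hidden stop holds the empty arm within 20 degrees of this front direction, differently each time; it can only be felt.
- hub (a point): Point on the carousel's turning axis at the height of the arms' centre line, 185 mm over the table; turns with the rack, its own -x points along the EMPTY arm. Hub 36 mm wide, its top 18 mm above this point. Four arms at 90 degrees; the other three carry a ladle, a spoon and a bell, part of the rack, hanging to 46 mm over the table or higher.
- arm (a point): Bar centre of the EMPTY arm, 60 mm from the axis; own -x outward. All arms: 8 mm round bar, level to 74 mm from the axis, 4 mm dip at 86 mm, then a tip sloping up and out to 116 mm, its top 12 mm above the level part's centre line. Turning takes about 2 N here, sideways. At the rubber-buffered stop it yields about 1 mm per 3.3 N here: 5 N or more for 0.2 s is enough, over 20 N on the rack is too much.
- hook (a point): Bar centre at the bottom of the dip of the EMPTY hook, 86 mm from the turning axis, 4 mm below the arms' centre line, 181 mm over the table; turns with the rack, its own -x points outward along the arm. The eye must pass inward over the sloping tip (it ends 30 mm farther out, top 16 mm above this point; with the eye centre 7 mm above this point it clears), then go down. Over 20 N between snuffer and rack is too much.
- snuffer_mid (a point): Centre, half-way up, of the loose steel snuffer that stands upright on the table: 134 mm tall, about 0.15 kg, bell foot 50 mm wide and 40 mm high, thin stem, round eye, and at the top a square grip bar 12 x 12 mm from 35 mm to 67 mm above this point (centre 51 mm above). Own z is up, own x runs through the eye's opening.
- snuffer_eye (a point): Centre of the snuffer's eye, 11 mm above snuffer_mid: a ring of 6 mm bar, 26 mm clear opening, 38 mm outside, opening along its own x. When hung it lies 9 mm below the hook point.
- snuffer: The same snuffer; origin at the centre of its foot's underside, 67 mm below snuffer_mid.
- carousel: The steel turning rack (hub, arms, hung utensils); origin on its upright axis, 165 mm below the arms' centre line, axes as for hub. It stays where it is left. The empty hook starts about 43 to 132 degrees clockwise (from above) of the front and must be turned counter-clockwise to its stop.
- diya_a: Glazed clay diya (open dish 76 mm wide, 26 mm high, short spout), loose; origin under its centre. Leave alone.
- diya_b: Second diya, the same. Leave alone.
- spice_box: Small plastic spice box with twist cap, 52 mm wide, 62 mm high, loose; origin under its centre. Leave alone.
- bowl: Glass bowl 100 mm wide, 45 mm high, loose; origin under its centre. Leave alone.
There are look-alikes about, which are no part of the job. What is meant by the snuffer is not black, and is the smaller of those in its own colour. Several things look just like the plinth: the one meant starts farthest to the robot's left.

How it is judged:
By the outcome, as a careful person would: the job done as asked, in the order asked, and still so for the second after the job is handed in, with the robot touching nothing.
It also fails if it takes over 72 s, if anything falls off the work surface, if the arm or the gripper's body presses on something with over 40 N, if the wrist force passes 120 N, or if a joint passes its speed limit or range.

ROBOT

A 6-joint arm with a two-finger parallel gripper is mounted at the origin on the work surface. World frame = base frame: x ahead of the robot, y to its left, z up, the work surface at z = 0. Lengths are in m, angles in rad, forces in N, time in s.
With the tool pointing down it reaches from about 0.35 to 0.925 m from the base axis. Payload 6.4 kg.
Tool frame: the origin (TCP) lies at the very end of the fingers, on their centre line; the grasp point (between the pads) lies 19 mm behind it; z points along the fingers, x is the direction in which the jaws open and shut, and the axes are right-handed (so a half turn about z gives the same grasp; the last joint's range is limited). The gripper opens to 94 mm and grips with 3 to 60 N. Pads are 16 mm wide; open, the fingers measure 119 mm over their backs; the gripper's body (75 mm by 177 mm) begins 78 mm behind the grasp point.
Start: joints at [-1.496, 0.245, 1.558, -0, 1.339, -0.174], TCP at [0.16, -0.63, 0.205] pointing down, gripper open.
Joint ranges: [-3.13, 3.13], [-1.02, 2.26], [0.13, 2.54], [-0.95, 4.09], [0.21, 2.88], [-2.74, 2.74]. Speed limits (rad/s): [2.57, 2.57, 3.14, 3.14, 3.14, 3.14].

INTERFACE

Orientations are given as a 3x3 rotation matrix whose columns are the frame's x, y, z axes.
In Python, from workcell import sense, camera, get_calibration, hand_in gives the robot as it stands. The module is installed in compiled form; this text tells all that it offers.
- The arm moves only by the tool move_arm, never from a script. Its argument "series" is a list of rows, each a list of 3 entries, a list of its own where there are three numbers: the gripper command: -1 is shut, 1 is fully open, values between are in proportion, then the shift along the tool's x, y, z scaled (see below), then the turn, a rotation vector about the tool's x, y, z scaled (see below). In form: [[jaw, [x, y, z], [rx, ry, rz]], ...]. A call has 1 to 10 rows; each row is the pose to reach, as a shift and turn from the pose commanded when the call began, along the tool's axes at that moment, turning the shorter way round; what a row does not reach only later rows make up. The controller multiplies each number of a shift by 0.15 m and each number of a turn by 180 degrees. A row lasts 1/10 s, in which the tool goes at most 50 mm and 8.59 degrees, less where a joint would pass 70% of its speed; a pose out of reach is approached as far as the arm can. A call with a number of a shift or a turn outside -1 to 1 is refused whole. A call with a gripper value outside its range is refused whole. The fingers move at their own pace and stop on an object; "newtons" is the grip in N (left out, the last holds). Time passes only in rows, so rows that repeat a pose let the fingers close. It gives the time, the measured TCP pose, the force and the opening at its end, in the units of the state.
- sense(): the state, without advancing time (a new reading comes with each control period).
- camera(name): name is "scene" or "top"; returns the picture (480x640x3 uint8, red, green, blue); there is no depth.
- get_calibration(name): a dict with "intrinsics" (3x3 intrinsics, pixels), "eye" and "attitude" of the camera in the world. Camera axes: x right, y down, z forward; pixel columns grow to the right and rows downward; lengths in m; the calibration is good to about 2 mm. A picture is of the moment at which its call begins. get_calibration takes no time and is no camera call.
- hand_in(): hands the job in, once; it reports no verdict.
The state is a dict: "time_s": time; "joint_pos": joint angles; "dq": joint speeds; "tau": joint torques, N m; "ee_pos": TCP position; "tcp_rot": TCP orientation; "contact_force": force on the tool from outside, world axes, zero at the start; "ft_torque": the same for the moment, N m; "width": opening from 0.0 (shut) to 1.0 (fully open).
Only numpy, scipy, OpenCV 4.12 (cv2) and the standard library are available. Lean on these libraries where they do the work, as an engineer would, in place of code of your own. Each camera call takes 0.05 s, during which the arm holds its last target. There are 200 camera calls.

## Working session

There is one attempt and no reset: what is moved stays moved. The work goes in short steps, Python scripts to look and compute and a tool call to move; the robot and the scene stay as the last step left them, time stands still between calls to the robot, and variables do not carry over. Pictures are saved under pics/ and viewed, about 8 in all and at most 12, crops included, and the job is handed in when it is done.

Besides the shell and the picture viewer there is one more tool, called after "Request:" in YAML: its name, and indented under it one key for each argument. move_arm: Moves the arm, as the interface text tells. Its arguments: {"type":"object","properties":{"series":{"type":"array","items":{"type":"array"}},"newtons":{"type":"number"}},"required":["series"]}

```bash
mkdir -p pics
python3 - <<'E'
from workcell import *
import cv2,numpy as np
for n in("scene","top"):
    im=camera(n);cv2.imwrite(f"pics/{n}0.png",im[:,:,::-1]);c=get_calibration(n);print(n,{k:np.round(v,4).tolist() for k,v in c.items()})
s=sense();print(s)
E
```

```text
scene {'intrinsics': [[456.5201, 0.0, 316.0253], [0.0, 456.5201, 237.9225], [0.0, 0.0, 1.0]], 'eye': [1.2215, 0.3617, 0.7424], 'attitude': [[-0.4095, 0.5649, -0.7164], [0.9121, 0.2383, -0.3335], [-0.0177, -0.79, -0.6128]]}
top {'intrinsics': [[459.3432, 0.0, 323.7125], [0.0, 459.3432, 238.3097], [0.0, 0.0, 1.0]], 'eye': [0.4342, 0.0201, 1.2037], 'attitude': [[-0.0256, -0.9977, 0.063], [-0.9996, 0.0265, 0.0135], [-0.0151, -0.0626, -0.9979]]}
{'time_s': 0.1, 'joint_pos': array([-1.49609804e+00,  2.45739858e-01,  1.55886014e+00, -3.69702127e-05,
        1.33872195e+00, -1.74150468e-01]), 'dq': array([ 0.00037488, -0.00184736, -0.00230418, -0.00137919,  0.00184208,
       -0.00124046]), 'tau': array([ 1.40153814e-03, -4.16908658e+01, -3.15526700e+01,  6.85956376e-02,
        3.09333403e-02, -5.84542113e-05]), 'ee_pos': array([ 0.16001074, -0.62944306,  0.20447555]), 'tcp_rot': array([[ 2.46296471e-01, -9.69194522e-01, -1.64933883e-04],
       [-9.69193029e-01, -2.46296384e-01,  1.72178548e-03],
       [-1.70936768e-03, -2.64216918e-04, -9.99998504e-01]]), 'contact_force': array([ 0.18977094,  0.92904459, -0.53280318]), 'ft_torque': array([-0.01252063,  0.01556111, -0.04651078]), 'width': 0.9992805936258791}
```

View pics/scene0.png

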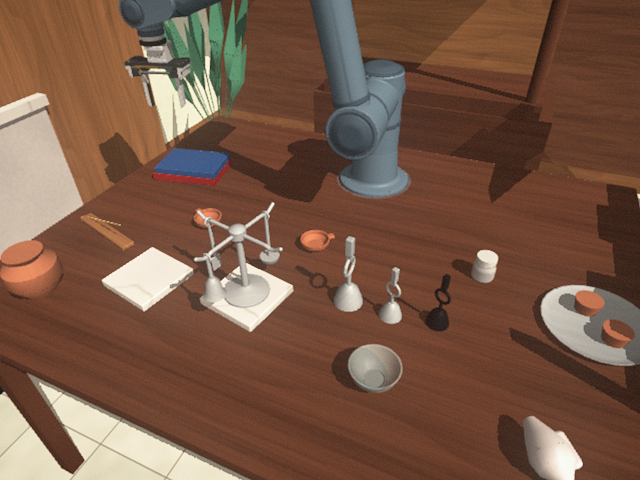

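View pics/top0.png

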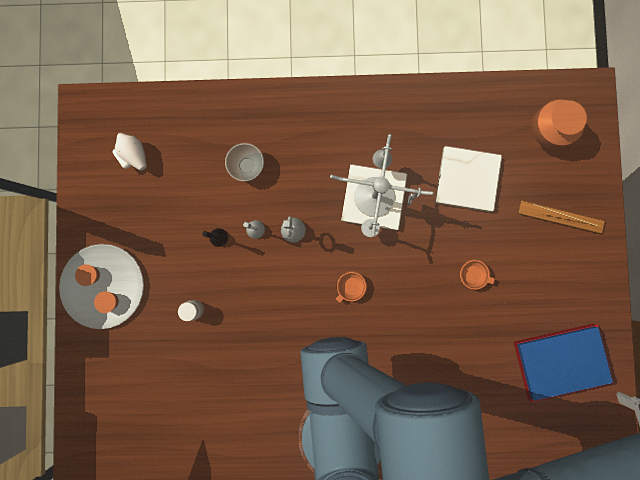

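```bash
cat > h.py <<'E'
from workcell import *
import cv2,numpy as np
C={n:get_calibration(n) for n in("scene","top")}
def ray(n,p):
    c=C[n];d=np.array(c["attitude"])@np.linalg.solve(np.array(c["intrinsics"]),[p[0],p[1],1.]);return np.array(c["eye"]),d
def onz(n,p,z):
    e,d=ray(n,p);return e+d*(z-e[2])/d[2]
def two(ps,pt):
    A=[];b=[]
    for n,p in(("scene",ps),("top",pt)):
        e,d=ray(n,p);d=d/np.linalg.norm(d);P=np.eye(3)-np.outer(d,d);A.append(P);b.append(P@e)
    return np.linalg.lstsq(np.vstack(A),np.hstack(b),rcond=None)[0]
def proj(n,X):
    c=C[n];v=np.array(c["intrinsics"])@(np.array(c["attitude"]).T@(np.array(X)-c["eye"]));return v[:2]/v[2]
def crop(im,x,y,w,h,k,f=None):
    return cv2.resize(im[y:y+h,x:x+w],None,fx=k,fy=k,interpolation=cv2.INTER_CUBIC)
E
python3 - <<'E'
from h import *
s=cv2.imread("pics/scene0.png");t=cv2.imread("pics/top0.png")
cv2.imwrite("pics/c1.png",np.vstack([crop(t,200,120,250,120,3.2),crop(s,190,195,250,140,2.4) if 0 else cv2.resize(s[195:335,190:440],(800,448),interpolation=cv2.INTER_CUBIC)])[:,:][:,:800] if 0 else np.vstack([cv2.resize(t[125:245,200:440],(560,280)),cv2.resize(s[195:330,190:460],(560,280))]))
for n,p,z in[("top",(255,229),.0),("top",(292,229),0),("top",(380,184),.2),("top",(332,178),.195),("top",(388,137),.195),("top",(432,193),.195),("top",(372,228),.195),("scene",(237,230),.2),("scene",(390,316),0)]:print(n,p,onz(n,p,z).round(3))
# plinth
m=cv2.inRange(cv2.cvtColor(t,cv2.COLOR_BGR2HSV),(0,0,190),(180,50,255))
for c in cv2.findContours(m,0,2)[0]:
    if cv2.contourArea(c)>600:print(cv2.minAreaRect(c))
E
```

```text
top (255, 229) [0.54  0.217 0.   ]
top (292, 229) [0.537 0.119 0.   ]
top (380, 184) [ 0.614 -0.093  0.2  ]
top (332, 178) [0.631 0.012 0.195]
top (388, 137) [ 0.72  -0.115  0.195]
top (432, 193) [ 0.592 -0.208  0.195]
top (372, 228) [ 0.518 -0.073  0.195]
scene (237, 230) [ 0.625 -0.089  0.2  ]
scene (390, 316) [0.543 0.218 0.   ]
((122.52146911621094, 289.31317138671875), (38.73109436035156, 78.55540466308594), 1.7899105548858643)
((359.9048767089844, 209.05511474609375), (34.24332809448242, 50.041446685791016), 9.727579116821289)
((468.265869140625, 178.2716827392578), (57.93379211425781, 56.565277099609375), 8.746162414550781)
((259.0, 28.999996185302734), (61.99999237060547, 57.99999237060547), 0.0)
((356.5, 40.0), (80.0, 479.0), 90.0)
```

View pics/c1.png

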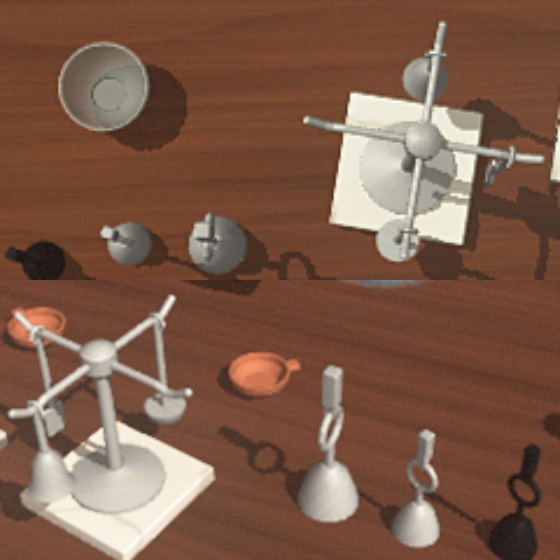

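The plinth meant is the white slab at top-view (375,197) carrying the carousel. It lies farther left than the bare slab at (469,179). Two silver snuffers stand at (255,229) and (292,229), and a black one at (216,237). The smaller silver one at (255,229), scene (392,300), fits the description. The empty arm points to image left, tip at (332,178), which is world angle about 79°.

```bash
cat >> h.py <<'E'
import json,os
def load():
    return json.load(open("cmd.json")) if os.path.exists("cmd.json") else [.16,-.63,.205,-75.74]
def plan(rows,jaw,q=3):
    """rows: world (x,y,z,yaw deg) of ONE call; prints rounded rows, stores the last as commanded"""
    x,y,z,w=load();c,s=np.cos(np.radians(w)),np.sin(np.radians(w));R=np.array([[c,s,0],[s,-c,0],[0,0,-1]]);out=[]
    for r in rows:
        d=np.round(R.T@(np.array(r[:3])-[x,y,z])/.15,q);a=round(-((r[3]-w+180)%360-180)/180,q)
        out.append([jaw,d.tolist(),[0,0,a]]);assert abs(d).max()<=1,d
    p=np.array([x,y,z])+R@d*.15;json.dump([*p,w-a*180],open("cmd.json","w"));print(json.dumps(out));return out
def line(t,n,jaw=-1):
    """straight to t=(x,y,z,yaw), in n calls of enough equal rows"""
    s=np.array(load());t=np.array(t,float)
    for k in range(n):
        g=s+(t-s)*(k+1)/n;d=np.array(g)-np.array(load())
        m=int(max(np.linalg.norm(d[:3])/.05,abs(d[3])/8.59))+2
        print(m,"x");plan([g],jaw)
E
python3 - <<'E'
from h import *
s=cv2.imread("pics/scene0.png");t=cv2.imread("pics/top0.png")
cv2.imwrite("pics/c2.png",np.hstack([cv2.resize(t[210:245,235:275],(400,350),interpolation=cv2.INTER_CUBIC),cv2.resize(s[260:330,370:420],(250,350),interpolation=cv2.INTER_CUBIC)]))
line((.649,-.041,.30,-100.5),6)
E
```

```text
4 x
[[-1, [-0.5, -0.688, -0.106], [0, 0, 0.023]]]
4 x
[[-1, [-0.549, -0.65, -0.105], [0, 0, 0.023]]]
4 x
[[-1, [-0.594, -0.608, -0.106], [0, 0, 0.023]]]
4 x
[[-1, [-0.637, -0.564, -0.105], [0, 0, 0.023]]]
4 x
[[-1, [-0.676, -0.517, -0.106], [0, 0, 0.023]]]
4 x
[[-1, [-0.711, -0.466, -0.105], [0, 0, 0.023]]]
```

View pics/c2.png

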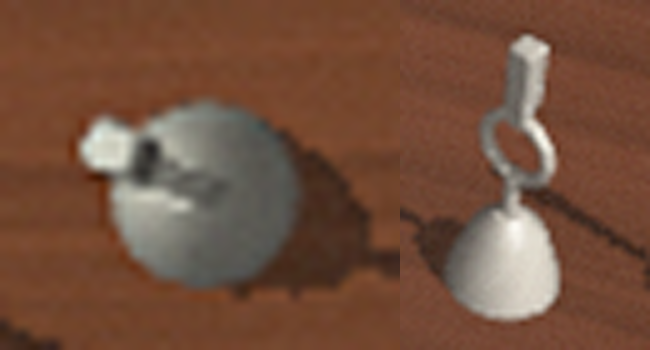

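The crop confirms the small silver snuffer: bell foot, eye, and grip-bar top at top-view (245.5,224.5). Now I move to the push start.

Request:
move_arm:
  series:
    - [-1,[-0.5,-0.688,-0.106],[0,0,0.023]]
    - [-1,[-0.5,-0.688,-0.106],[0,0,0.023]]
    - [-1,[-0.5,-0.688,-0.106],[0,0,0.023]]
    - [-1,[-0.5,-0.688,-0.106],[0,0,0.023]]

```text
time_s: 0.5
ee_pos: [0.2437, -0.5296, 0.2217]
tcp_rot: [[0.179, -0.984, 0.0], [-0.984, -0.179, 0.0], [-0.0, -0.0, -1.0]]
contact_force: [-0.4, 0.3, -1.1]
width: 0.696
```

Request:
move_arm:
  series:
    - [-1,[-0.549,-0.65,-0.105],[0,0,0.023]]
    - [-1,[-0.549,-0.65,-0.105],[0,0,0.023]]
    - [-1,[-0.549,-0.65,-0.105],[0,0,0.023]]
    - [-1,[-0.549,-0.65,-0.105],[0,0,0.023]]

```text
time_s: 0.9
ee_pos: [0.3245, -0.4323, 0.2374]
tcp_rot: [[0.108, -0.994, 0.0], [-0.994, -0.108, -0.0], [0.0, -0.0, -1.0]]
contact_force: [-0.2, -0.6, 0.6]
width: 0.354
```

Request:
move_arm:
  series:
    - [-1,[-0.594,-0.608,-0.106],[0,0,0.023]]
    - [-1,[-0.594,-0.608,-0.106],[0,0,0.023]]
    - [-1,[-0.594,-0.608,-0.106],[0,0,0.023]]
    - [-1,[-0.594,-0.608,-0.106],[0,0,0.023]]

```text
time_s: 1.3
ee_pos: [0.4056, -0.3351, 0.2532]
tcp_rot: [[0.035, -0.999, 0.0], [-0.999, -0.035, -0.0], [0.0, -0.0, -1.0]]
contact_force: [-0.5, -0.7, -0.6]
width: 0.019
```

Request:
move_arm:
  series:
    - [-1,[-0.637,-0.564,-0.105],[0,0,0.023]]
    - [-1,[-0.637,-0.564,-0.105],[0,0,0.023]]
    - [-1,[-0.637,-0.564,-0.105],[0,0,0.023]]
    - [-1,[-0.637,-0.564,-0.105],[0,0,0.023]]

```text
time_s: 1.7
ee_pos: [0.487, -0.2375, 0.2687]
tcp_rot: [[-0.038, -0.999, 0.0], [-0.999, 0.038, -0.0], [0.0, -0.0, -1.0]]
contact_force: [0.2, 0.3, 0.3]
width: 0.007
```

Request:
move_arm:
  series:
    - [-1,[-0.676,-0.517,-0.106],[0,0,0.023]]
    - [-1,[-0.676,-0.517,-0.106],[0,0,0.023]]
    - [-1,[-0.676,-0.517,-0.106],[0,0,0.023]]
    - [-1,[-0.676,-0.517,-0.106],[0,0,0.023]]

```text
time_s: 2.1
ee_pos: [0.5685, -0.1398, 0.2843]
tcp_rot: [[-0.111, -0.994, -0.0], [-0.994, 0.111, -0.0], [0.0, 0.0, -1.0]]
contact_force: [0.7, -0.5, 0.0]
width: 0.004
```

Request:
move_arm:
  series:
    - [-1,[-0.711,-0.466,-0.105],[0,0,0.023]]
    - [-1,[-0.711,-0.466,-0.105],[0,0,0.023]]
    - [-1,[-0.711,-0.466,-0.105],[0,0,0.023]]
    - [-1,[-0.711,-0.466,-0.105],[0,0,0.023]]
    - [-1,[-0.711,-0.466,-0.105],[0,0,0.023]]

```text
time_s: 2.6
ee_pos: [0.6485, -0.0437, 0.2994]
tcp_rot: [[-0.186, -0.983, -0.002], [-0.983, 0.186, -0.001], [0.001, 0.002, -1.0]]
contact_force: [-0.7, -0.4, -0.1]
width: 0.001
```

```bash
cat >> h.py <<'E'
HUB=np.array([.616,-.094])
def arc(ph,z=.165,r=.062,off=.012):
    p=np.radians(ph);u=np.array([np.cos(p),np.sin(p)]);t=np.array([-u[1],u[0]]);xy=HUB+r*u-off*t
    return (*xy,z,ph-180)
E
python3 - <<'E'
from h import *
plan([arc(68)],-1)
plan([arc(68+1.4*k) for k in range(1,11)],-1)
for a in(82,107):plan([arc(a+2.5*k) for k in range(1,11)],-1)
E
```

```text
[[-1, [-0.002, -0.009, 0.9], [0, 0, 0.063]]]
[[-1, [-0.002, 0.01, -0.0], [0, 0, -0.007]], [-1, [-0.003, 0.02, -0.0], [0, 0, -0.015]], [-1, [-0.005, 0.03, -0.0], [0, 0, -0.023]], [-1, [-0.006, 0.04, -0.0], [0, 0, -0.031]], [-1, [-0.007, 0.051, -0.0], [0, 0, -0.038]], [-1, [-0.007, 0.061, -0.0], [0, 0, -0.046]], [-1, [-0.007, 0.071, -0.0], [0, 0, -0.054]], [-1, [-0.008, 0.082, -0.0], [0, 0, -0.062]], [-1, [-0.007, 0.092, -0.0], [0, 0, -0.07]], [-1, [-0.007, 0.102, -0.0], [0, 0, -0.077]]]
[[-1, [-0.003, 0.018, -0.0], [0, 0, -0.014]], [-1, [-0.005, 0.036, -0.0], [0, 0, -0.028]], [-1, [-0.007, 0.055, -0.0], [0, 0, -0.042]], [-1, [-0.008, 0.073, -0.0], [0, 0, -0.056]], [-1, [-0.007, 0.091, -0.0], [0, 0, -0.07]], [-1, [-0.007, 0.11, -0.0], [0, 0, -0.084]], [-1, [-0.005, 0.128, -0.0], [0, 0, -0.098]], [-1, [-0.002, 0.146, -0.0], [0, 0, -0.111]], [-1, [0.001, 0.164, -0.0], [0, 0, -0.125]], [-1, [0.005, 0.182, -0.0], [0, 0, -0.139]]]
[[-1, [-0.003, 0.018, -0.0], [0, 0, -0.014]], [-1, [-0.005, 0.037, -0.0], [0, 0, -0.028]], [-1, [-0.007, 0.055, -0.0], [0, 0, -0.042]], [-1, [-0.008, 0.073, -0.0], [0, 0, -0.056]], [-1, [-0.008, 0.092, -0.0], [0, 0, -0.07]], [-1, [-0.007, 0.11, -0.0], [0, 0, -0.084]], [-1, [-0.005, 0.128, -0.0], [0, 0, -0.097]], [-1, [-0.002, 0.146, -0.0], [0, 0, -0.111]], [-1, [0.001, 0.165, -0.0], [0, 0, -0.125]], [-1, [0.005, 0.182, -0.0], [0, 0, -0.139]]]
```

Request:
move_arm:
  series:
    - [-1,[-0.002,-0.009,0.2],[0,0,0.03]]
    - [-1,[-0.002,-0.009,0.45],[0,0,0.063]]
    - [-1,[-0.002,-0.009,0.7],[0,0,0.063]]
    - [-1,[-0.002,-0.009,0.9],[0,0,0.063]]
    - [-1,[-0.002,-0.009,0.9],[0,0,0.063]]

```text
time_s: 3.1
ee_pos: [0.6459, -0.043, 0.1594]
tcp_rot: [[-0.376, -0.926, -0.011], [-0.927, 0.376, 0.002], [0.002, 0.011, -1.0]]
contact_force: [0.1, 0.0, -1.0]
width: 0.004
```

Request:
move_arm:
  series:
    - [-1,[-0.002,0.01,0],[0,0,-0.007]]
    - [-1,[-0.003,0.02,0],[0,0,-0.015]]
    - [-1,[-0.005,0.03,0],[0,0,-0.023]]
    - [-1,[-0.006,0.04,0],[0,0,-0.031]]
    - [-1,[-0.007,0.051,0],[0,0,-0.038]]
    - [-1,[-0.007,0.061,0],[0,0,-0.046]]
    - [-1,[-0.007,0.071,0],[0,0,-0.054]]
    - [-1,[-0.008,0.082,0],[0,0,-0.062]]
    - [-1,[-0.007,0.092,0],[0,0,-0.07]]
    - [-1,[-0.007,0.102,0],[0,0,-0.077]]

```text
time_s: 4.1
ee_pos: [0.6369, -0.0342, 0.1655]
tcp_rot: [[-0.138, -0.99, 0.001], [-0.99, 0.138, 0.0], [-0.0, -0.001, -1.0]]
contact_force: [1.8, 0.4, -1.0]
width: 0.007
```

Request:
move_arm:
  series:
    - [-1,[-0.003,0.018,0],[0,0,-0.014]]
    - [-1,[-0.005,0.036,0],[0,0,-0.028]]
    - [-1,[-0.007,0.055,0],[0,0,-0.042]]
    - [-1,[-0.008,0.073,0],[0,0,-0.056]]
    - [-1,[-0.007,0.091,0],[0,0,-0.07]]
    - [-1,[-0.007,0.11,0],[0,0,-0.084]]
    - [-1,[-0.005,0.128,0],[0,0,-0.098]]
    - [-1,[-0.002,0.146,0],[0,0,-0.111]]
    - [-1,[0.001,0.164,0],[0,0,-0.125]]
    - [-1,[0.005,0.182,0],[0,0,-0.139]]

```text
time_s: 5.1
ee_pos: [0.6095, -0.0306, 0.1655]
tcp_rot: [[0.294, -0.956, 0.0], [-0.956, -0.294, 0.001], [-0.001, -0.001, -1.0]]
contact_force: [0.4, 2.2, -0.3]
width: 0.001
```

Request:
move_arm:
  series:
    - [-1,[-0.003,0.018,0],[0,0,-0.014]]
    - [-1,[-0.005,0.037,0],[0,0,-0.028]]
    - [-1,[-0.007,0.055,0],[0,0,-0.042]]
    - [-1,[-0.008,0.073,0],[0,0,-0.056]]
    - [-1,[-0.008,0.092,0],[0,0,-0.07]]
    - [-1,[-0.007,0.11,0],[0,0,-0.084]]
    - [-1,[-0.005,0.128,0],[0,0,-0.097]]
    - [-1,[-0.002,0.146,0],[0,0,-0.111]]
    - [-1,[0.001,0.165,0],[0,0,-0.125]]
    - [-1,[0.005,0.182,0],[0,0,-0.139]]

```text
time_s: 6.1
ee_pos: [0.5833, -0.0391, 0.1654]
tcp_rot: [[0.671, -0.742, -0.0], [-0.742, -0.671, 0.001], [-0.001, -0.001, -1.0]]
contact_force: [0.5, 1.2, 0.6]
width: 0.006
```

Run:
```python
from h import *
for n in("scene","top"):cv2.imwrite(f"pics/{n}1.png",camera(n)[:,:,::-1])
s=cv2.imread("pics/scene1.png");t=cv2.imread("pics/top1.png")
cv2.imwrite("pics/c3.png",np.vstack([cv2.resize(t[125:245,200:440],(560,280)),cv2.resize(s[165:320,170:440],(560,300))]))
plan([arc(132+.8*k) for k in range(1,11)],-1)
print(sense()["contact_force"])
```

```text
[[-1, [-0.001, 0.006, -0.0], [0, 0, -0.005]], [-1, [-0.002, 0.012, -0.0], [0, 0, -0.009]], [-1, [-0.003, 0.018, -0.0], [0, 0, -0.013]], [-1, [-0.004, 0.024, -0.0], [0, 0, -0.018]], [-1, [-0.005, 0.029, -0.0], [0, 0, -0.022]], [-1, [-0.005, 0.035, -0.0], [0, 0, -0.027]], [-1, [-0.006, 0.041, -0.0], [0, 0, -0.031]], [-1, [-0.007, 0.047, -0.0], [0, 0, -0.036]], [-1, [-0.007, 0.053, -0.0], [0, 0, -0.04]], [-1, [-0.007, 0.059, -0.0], [0, 0, -0.045]]]
[ 0.05151998  0.4473252  -0.1414085 ]
```

View pics/c3.png

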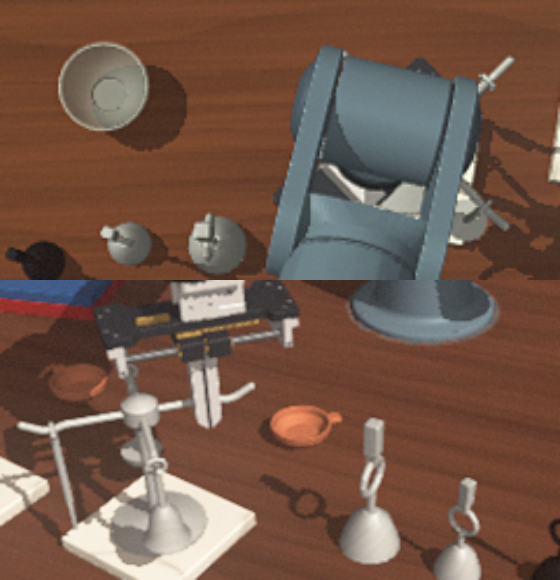

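The rack is turning: in the scene crop the empty arm, tip at about (250,388), is ahead of the fingers. Nothing else has moved.

Request:
move_arm:
  series:
    - [-1,[-0.001,0.006,0],[0,0,-0.005]]
    - [-1,[-0.002,0.012,0],[0,0,-0.009]]
    - [-1,[-0.003,0.018,0],[0,0,-0.013]]
    - [-1,[-0.004,0.024,0],[0,0,-0.018]]
    - [-1,[-0.005,0.029,0],[0,0,-0.022]]
    - [-1,[-0.005,0.035,0],[0,0,-0.027]]
    - [-1,[-0.006,0.041,0],[0,0,-0.031]]
    - [-1,[-0.007,0.047,0],[0,0,-0.036]]
    - [-1,[-0.007,0.053,0],[0,0,-0.04]]
    - [-1,[-0.007,0.059,0],[0,0,-0.045]]

```text
time_s: 7.2
ee_pos: [0.5762, -0.0451, 0.1654]
tcp_rot: [[0.768, -0.641, -0.0], [-0.641, -0.768, 0.0], [-0.0, 0.0, -1.0]]
contact_force: [0.4, 2.9, -0.9]
width: 0.005
```

Run:
```python
from h import *
for a in range(140,156,4):plan([arc(a+.8*k) for k in range(1,6)],-1)
```

```text
[[-1, [-0.001, 0.005, -0.0], [0, 0, -0.004]], [-1, [-0.002, 0.011, -0.0], [0, 0, -0.008]], [-1, [-0.003, 0.017, -0.0], [0, 0, -0.013]], [-1, [-0.004, 0.023, -0.0], [0, 0, -0.017]], [-1, [-0.005, 0.029, -0.0], [0, 0, -0.022]]]
[[-1, [-0.001, 0.005, -0.0], [0, 0, -0.004]], [-1, [-0.002, 0.011, -0.0], [0, 0, -0.009]], [-1, [-0.003, 0.017, -0.0], [0, 0, -0.013]], [-1, [-0.004, 0.023, -0.0], [0, 0, -0.018]], [-1, [-0.004, 0.029, -0.0], [0, 0, -0.022]]]
[[-1, [-0.001, 0.005, -0.0], [0, 0, -0.004]], [-1, [-0.002, 0.011, -0.0], [0, 0, -0.009]], [-1, [-0.003, 0.017, -0.0], [0, 0, -0.013]], [-1, [-0.004, 0.023, -0.0], [0, 0, -0.018]], [-1, [-0.005, 0.029, -0.0], [0, 0, -0.022]]]
[[-1, [-0.001, 0.006, -0.0], [0, 0, -0.005]], [-1, [-0.002, 0.011, -0.0], [0, 0, -0.009]], [-1, [-0.003, 0.017, -0.0], [0, 0, -0.014]], [-1, [-0.004, 0.023, -0.0], [0, 0, -0.018]], [-1, [-0.005, 0.029, -0.0], [0, 0, -0.022]]]
```

Request:
move_arm:
  series:
    - [-1,[-0.001,0.006,0],[0,0,-0.004]]
    - [-1,[-0.002,0.011,0],[0,0,-0.009]]
    - [-1,[-0.003,0.017,0],[0,0,-0.013]]
    - [-1,[-0.004,0.023,0],[0,0,-0.018]]
    - [-1,[-0.005,0.029,0],[0,0,-0.022]]

```text
time_s: 7.7
ee_pos: [0.5729, -0.048, 0.1654]
tcp_rot: [[0.81, -0.586, -0.0], [-0.586, -0.81, 0.0], [-0.0, 0.0, -1.0]]
contact_force: [-0.2, 2.6, -0.3]
width: 0.003
```

Request:
move_arm:
  series:
    - [-1,[-0.001,0.006,0],[0,0,-0.004]]
    - [-1,[-0.002,0.011,0],[0,0,-0.009]]
    - [-1,[-0.003,0.017,0],[0,0,-0.013]]
    - [-1,[-0.004,0.023,0],[0,0,-0.018]]
    - [-1,[-0.005,0.029,0],[0,0,-0.022]]

```text
time_s: 8.2
ee_pos: [0.5697, -0.051, 0.1654]
tcp_rot: [[0.849, -0.529, -0.0], [-0.529, -0.849, -0.0], [-0.0, 0.0, -1.0]]
contact_force: [-0.6, 1.6, -1.2]
width: 0.006
```

Request:
move_arm:
  series:
    - [-1,[-0.001,0.006,0],[0,0,-0.004]]
    - [-1,[-0.002,0.011,0],[0,0,-0.009]]
    - [-1,[-0.003,0.017,0],[0,0,-0.013]]
    - [-1,[-0.004,0.023,0],[0,0,-0.018]]
    - [-1,[-0.005,0.029,0],[0,0,-0.022]]

```text
time_s: 8.7
ee_pos: [0.5668, -0.0543, 0.1654]
tcp_rot: [[0.883, -0.469, -0.0], [-0.469, -0.883, 0.0], [-0.0, 0.0, -1.0]]
contact_force: [0.3, 2.5, -0.4]
width: 0.005
```

Request:
move_arm:
  series:
    - [-1,[-0.001,0.006,0],[0,0,-0.004]]
    - [-1,[-0.002,0.011,0],[0,0,-0.009]]
    - [-1,[-0.003,0.017,0],[0,0,-0.013]]
    - [-1,[-0.004,0.023,0],[0,0,-0.018]]
    - [-1,[-0.005,0.029,0],[0,0,-0.022]]

```text
time_s: 9.2
ee_pos: [0.5641, -0.0578, 0.1654]
tcp_rot: [[0.913, -0.407, -0.0], [-0.407, -0.913, 0.0], [-0.0, 0.0, -1.0]]
contact_force: [0.1, 2.8, -0.8]
width: 0.005
```

Request:
move_arm:
  series:
    - [-1,[-0.001,0.006,0],[0,0,-0.004]]
    - [-1,[-0.002,0.011,0],[0,0,-0.009]]
    - [-1,[-0.003,0.017,0],[0,0,-0.013]]
    - [-1,[-0.004,0.023,0],[0,0,-0.018]]
    - [-1,[-0.005,0.029,0],[0,0,-0.022]]

```text
time_s: 9.7
ee_pos: [0.5618, -0.0611, 0.1654]
tcp_rot: [[0.939, -0.343, 0.0], [-0.343, -0.939, 0.001], [0.0, -0.001, -1.0]]
contact_force: [-0.2, 5.1, 0.3]
width: 0.005
```

Request:
move_arm:
  series:
    - [-1,[0,0.005,0],[0,0,-0.003]]
    - [-1,[-0.001,0.01,0],[0,0,-0.006]]
    - [-1,[-0.001,0.01,0],[0,0,-0.006]]

```text
time_s: 10.0
ee_pos: [0.5613, -0.0618, 0.1654]
tcp_rot: [[0.945, -0.326, 0.001], [-0.326, -0.945, 0.002], [-0.0, -0.002, -1.0]]
contact_force: [1.4, 6.0, -0.0]
width: 0.004
```

Request:
move_arm:
  series:
    - [-1,[0,0.005,0],[0,0,-0.003]]
    - [-1,[0,0.01,0],[0,0,-0.003]]
    - [-1,[0,0.01,0],[0,0,-0.003]]
    - [-1,[0,0.01,0],[0,0,-0.003]]
    - [-1,[0,0.01,0],[0,0,-0.003]]

```text
time_s: 10.5
ee_pos: [0.5609, -0.0626, 0.1654]
tcp_rot: [[0.948, -0.317, 0.001], [-0.317, -0.948, 0.003], [-0.0, -0.004, -1.0]]
contact_force: [0.7, 8.3, -0.3]
width: 0.006
```

Request:
move_arm:
  series:
    - [-1,[0,0.007,0],[0,0,0]]
    - [-1,[0,0.007,0],[0,0,0]]
    - [-1,[0,0.007,0],[0,0,0]]
    - [-1,[0,0.007,0],[0,0,0]]
    - [-1,[0,0.007,0],[0,0,0]]

```text
time_s: 11.0
ee_pos: [0.5607, -0.0631, 0.1655]
tcp_rot: [[0.948, -0.317, 0.001], [-0.317, -0.948, 0.004], [-0.0, -0.005, -1.0]]
contact_force: [1.5, 10.4, 1.3]
width: 0.005
```

Run:
```python
from h import *
s=sense();print(s["ee_pos"],s["contact_force"],np.degrees(np.arctan2(*s["tcp_rot"][1::-1,0])))
```

```text
[ 0.56065978 -0.06307429  0.16546982] [ 1.51798981 10.35325763  1.29230598] -18.478343540893402
```

Stop felt: the force rose 2.8 → 5.1 → 6 → 8.3 → 10.4 N over about 3 mm, and I held it there over 1 s. Now I back off, rise and move clear.

Request:
move_arm:
  series:
    - [-1,[0,-0.02,0],[0,0,0]]
    - [-1,[0,-0.06,0],[0,0,0]]
    - [-1,[0,-0.14,0],[0,0,0]]
    - [-1,[0,-0.2,0],[0,0,0]]
    - [-1,[0,-0.2,0],[0,0,0]]
    - [-1,[0,-0.2,-0.3],[0,0,0]]
    - [-1,[0,-0.2,-0.6],[0,0,0]]
    - [-1,[0,-0.2,-0.9],[0,0,0]]
    - [-1,[0,-0.2,-0.9],[0,0,0]]

```text
time_s: 11.9
ee_pos: [0.573, -0.0377, 0.3088]
tcp_rot: [[0.948, -0.317, 0.013], [-0.317, -0.948, -0.004], [0.014, -0.0, -1.0]]
contact_force: [-0.9, -0.6, 0.5]
width: 0.002
```

Request:
move_arm:
  series:
    - [1,[-0.9,-0.9,0],[0,0,0]]
    - [1,[-0.9,-0.9,0],[0,0,0]]
    - [1,[-0.9,-0.9,0],[0,0,0]]
    - [1,[-0.9,-0.9,0],[0,0,0]]
    - [1,[-0.9,-0.9,0],[0,0,0]]
    - [1,[-0.9,-0.9,0],[0,0,0]]
    - [1,[-0.9,-0.9,0],[0,0,0]]

```text
time_s: 12.6
ee_pos: [0.485, 0.1332, 0.3]
tcp_rot: [[0.948, -0.318, -0.0], [-0.318, -0.948, -0.001], [-0.0, 0.001, -1.0]]
contact_force: [-0.5, -0.5, 0.4]
width: 0.563
```

Run:
```python
from h import *
for n in("scene","top"):cv2.imwrite(f"pics/{n}2.png",camera(n)[:,:,::-1])
st=sense();print(st["ee_pos"],np.degrees(np.arctan2(*st["tcp_rot"][1::-1,0])),st["contact_force"])
s=cv2.imread("pics/scene2.png");t=cv2.imread("pics/top2.png")
cv2.imwrite("pics/c4.png",np.vstack([cv2.resize(t[130:240,220:440],(600,300),interpolation=cv2.INTER_CUBIC),cv2.resize(s[185:315,180:440],(600,300),interpolation=cv2.INTER_CUBIC)]))
```

```text
[0.48510383 0.13293587 0.30005907] -18.61733510530822 [-0.29069414  1.08688918  0.19589524]
```

View pics/c4.png

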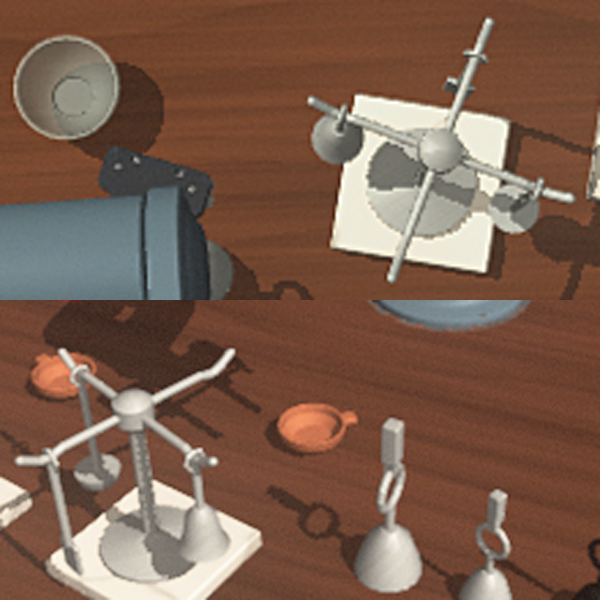

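Run:
```python
from h import *
T=[two((280.1,208.0),(363.4,231.9)),two((271.9,254.8),(334,167)),two((188.7,254.8),(399.7,137.7)),two((207.3,207.5),(430.1,202.2))]
for p in T:print(p.round(4))
q=[onz("top",p,.192)[:2] for p in((363.4,231.9),(334,167),(399.7,137.7),(430.1,202.2))]
print("hub top",np.mean(q,0),[np.degrees(np.arctan2(*(a-b)[::-1])) for a,b in((q[0],q[2]),(q[1],q[3]))])
print("hub 2v",np.mean(T,0),[np.degrees(np.arctan2(*(a-b)[1::-1])) for a,b in((T[0],T[2]),(T[1],T[3]))],[np.linalg.norm(a-b) for a,b in((T[0],T[2]),(T[1],T[3]))])
print("hub ball",two((180+133/2.308,185+100/2.308),(220+440/2.727,130+148/2.727)))
print("bar top",two((395.4,269),(245.5,224.5)),onz("top",(245.5,224.5),.134),onz("scene",(395.4,269),.134))
print("big top",two((190+333/2.074,195+90/2.074),(200+205/2.333,125+228/2.333)))
# foot: circle in top at z~.01
t=cv2.imread("pics/top0.png");print("foot",onz("top",(255.5,229.7),.01))
print(onz("scene",(370+105/5,260+292/5),.01))
```

```text
[ 0.5099 -0.054   0.19  ]
[0.6569 0.0065 0.1912]
[ 0.7183 -0.141   0.1905]
[ 0.5709 -0.202   0.1911]
hub top [ 0.61414251 -0.09806023] [np.float64(157.25923005293333), np.float64(68.01752619457832)]
hub 2v [ 0.61398581 -0.09761213  0.19067755] [np.float64(157.35569399172928), np.float64(67.61025845849443)] [np.float64(0.22583884940052604), np.float64(0.2255950449898119)]
hub ball [ 0.61398173 -0.09633841  0.19441315]
bar top [0.53915339 0.21722742 0.13235151] [0.53896162 0.21701787 0.134     ] [0.54104429 0.21753005 0.134     ]
big top [0.53529633 0.11609554 0.17628795]
foot [0.53676333 0.2138525  0.01      ]
[0.55802937 0.22423522 0.01      ]
```

Run:
```python
from h import *
json.dump([.4851,.1330,.3000,-18.55],open("cmd.json","w"))
plan([(.539,.2165,.22,71.4)],0.2)
plan([(.539,.2165,.102,71.4)],0.2)
```

```text
[[0.2, [0.164, -0.642, 0.533], [0, 0, -0.5]]]
[[0.2, [0.0, -0.0, 0.787], [0, 0, 0.0]]]
```

Request:
move_arm:
  series:
    - [0.2,[0.164,-0.642,0.533],[0,0,-0.47]]
    - [0.2,[0.164,-0.642,0.533],[0,0,-0.47]]
    - [0.2,[0.164,-0.642,0.533],[0,0,-0.47]]
    - [0.2,[0.164,-0.642,0.533],[0,0,-0.47]]
    - [0.2,[0.164,-0.642,0.533],[0,0,-0.47]]
    - [0.2,[0.164,-0.642,0.533],[0,0,-0.47]]
    - [0.2,[0.164,-0.642,0.533],[0,0,-0.47]]
    - [0.2,[0.164,-0.642,0.533],[0,0,-0.47]]
    - [0.2,[0.164,-0.642,0.533],[0,0,-0.47]]
    - [0.2,[0.164,-0.642,0.533],[0,0,-0.47]]

```text
time_s: 13.7
ee_pos: [0.5392, 0.2164, 0.2201]
tcp_rot: [[0.402, 0.916, -0.0], [0.916, -0.402, -0.0], [-0.0, -0.0, -1.0]]
contact_force: [0.6, -0.4, -0.1]
width: 0.598
```

Request:
move_arm:
  series:
    - [0.2,[0,0,0.15],[0,0,-0.03]]
    - [0.2,[0,0,0.3],[0,0,-0.03]]
    - [0.2,[0,0,0.3],[0,0,-0.03]]
    - [0.2,[0,0,0.3],[0,0,-0.03]]

```text
time_s: 14.1
ee_pos: [0.5388, 0.2168, 0.1754]
tcp_rot: [[0.319, 0.948, -0.001], [0.948, -0.319, -0.0], [-0.0, -0.001, -1.0]]
contact_force: [0.3, 0.5, 0.7]
width: 0.602
```

Run:
```python
from h import *
for n in("scene",):cv2.imwrite(f"pics/{n}3.png",camera(n)[:,:,::-1])
st=sense();print(st["ee_pos"],st["tcp_rot"][:,0],st["contact_force"])
s=cv2.imread("pics/scene3.png")
cv2.imwrite("pics/c5.png",cv2.resize(s[180:330,310:460],(600,600),interpolation=cv2.INTER_CUBIC))
```

```text
[0.53935594 0.21715097 0.17636131] [3.18437009e-01 9.47943892e-01 4.98982958e-04] [ 0.32378969  0.37584128 -0.23575505]
```

View pics/c5.png

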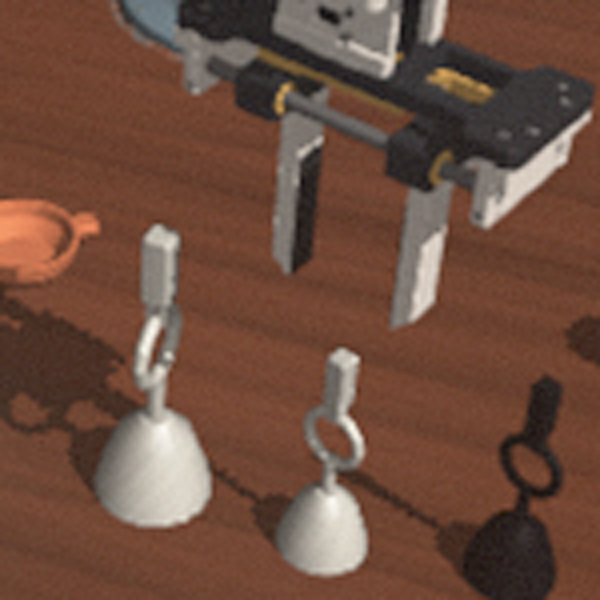

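The fingers straddle the bar, with the small silver snuffer's bar top at crop (343,355). The jaw line runs along the ring plane. I descend and grip.

Request:
move_arm:
  newtons: 20
  series:
    - [0.2,[0,0,0.15],[0,0,0]]
    - [0.2,[0,0,0.3],[0,0,0]]
    - [0.2,[0,0,0.42],[0,0,0]]
    - [0.2,[0,0,0.495],[0,0,0]]
    - [0.2,[0,0,0.495],[0,0,0]]
    - [-1,[0,0,0.495],[0,0,0]]
    - [-1,[0,0,0.495],[0,0,0]]
    - [-1,[0,0,0.495],[0,0,0]]
    - [-1,[0,0,0.495],[0,0,0]]
    - [-1,[0,0,0.495],[0,0,0]]

```text
time_s: 15.15
ee_pos: [0.5386, 0.2177, 0.1016]
tcp_rot: [[0.317, 0.948, 0.001], [0.948, -0.317, 0.0], [0.0, 0.001, -1.0]]
contact_force: [0.5, -1.2, 0.5]
width: 0.211
```

Request:
move_arm:
  series:
    - [-1,[0,0,0],[0,0,0]]
    - [-1,[0,0,0],[0,0,0]]
    - [-1,[0,0,0],[0,0,0]]
    - [-1,[0,0,-0.03],[0,0,0]]
    - [-1,[0,0,-0.1],[0,0,0]]
    - [-1,[0,0,-0.2],[0,0,0]]
    - [-1,[0,0,-0.2],[0,0,0]]

```text
time_s: 15.85
ee_pos: [0.5405, 0.218, 0.1345]
tcp_rot: [[0.317, 0.948, 0.006], [0.948, -0.317, 0.001], [0.003, 0.005, -1.0]]
contact_force: [0.7, 0.7, -1.2]
width: 0.124
```

Run:
```python
from h import *
json.dump([.5395,.2175,.1317,71.45],open("cmd.json","w"))
plan([(.5395,.2175,.275,70)],-1)
line((.4662,-.0365,.312,67.5),2)
line((.4662,-.0365,.2136,67.5),1)
```

```text
[[-1, [0.0, 0.0, -0.955], [0, 0, 0.008]]]
4 x
[[-1, [-0.879, 0.06, -0.124], [0, 0, 0.007]]]
4 x
[[-1, [-0.878, 0.079, -0.123], [0, 0, 0.007]]]
3 x
[[-1, [0.0, -0.0, 0.656], [0, 0, -0.0]]]
```

Request:
move_arm:
  series:
    - [-1,[0,0,-0.2],[0,0,0]]
    - [-1,[0,0,-0.45],[0,0,0.008]]
    - [-1,[0,0,-0.7],[0,0,0.008]]
    - [-1,[0,0,-0.9],[0,0,0.008]]
    - [-1,[0,0,-0.955],[0,0,0.008]]

```text
time_s: 16.35
ee_pos: [0.5403, 0.218, 0.2792]
tcp_rot: [[0.341, 0.94, 0.008], [0.94, -0.341, 0.001], [0.004, 0.007, -1.0]]
contact_force: [0.9, -0.2, -1.1]
width: 0.125
```

Request:
move_arm:
  series:
    - [-1,[0,0,-0.18],[0,0,0.007]]
    - [-1,[-0.1,0.01,-0.247],[0,0,0.007]]
    - [-1,[-0.3,0.02,-0.247],[0,0,0.007]]
    - [-1,[-0.5,0.04,-0.247],[0,0,0.007]]
    - [-1,[-0.7,0.05,-0.247],[0,0,0.007]]
    - [-1,[-0.879,0.06,-0.247],[0,0,0.007]]

```text
time_s: 16.95
ee_pos: [0.5006, 0.0886, 0.3097]
tcp_rot: [[0.362, 0.932, -0.002], [0.932, -0.362, -0.0], [-0.001, -0.002, -1.0]]
contact_force: [0.2, -0.8, -1.6]
width: 0.123
```

Request:
move_arm:
  series:
    - [-1,[-0.2,0.02,0],[0,0,0.007]]
    - [-1,[-0.42,0.04,0],[0,0,0.007]]
    - [-1,[-0.62,0.06,0],[0,0,0.007]]
    - [-1,[-0.8,0.075,0],[0,0,0.007]]
    - [-1,[-0.878,0.079,0],[0,0,0.007]]
    - [-1,[-0.878,0.079,0],[0,0,0.007]]

```text
time_s: 17.55
ee_pos: [0.4646, -0.0375, 0.3105]
tcp_rot: [[0.384, 0.923, -0.001], [0.923, -0.384, 0.0], [-0.0, -0.001, -1.0]]
contact_force: [-0.3, 0.7, -1.5]
width: 0.128
```

Request:
move_arm:
  series:
    - [-1,[0,0,0.15],[0,0,0]]
    - [-1,[0,0,0.35],[0,0,0]]
    - [-1,[0,0,0.55],[0,0,0]]
    - [-1,[0,0,0.656],[0,0,0]]
    - [-1,[0,0,0.656],[0,0,0]]

```text
time_s: 18.05
ee_pos: [0.4635, -0.0348, 0.2098]
tcp_rot: [[0.381, 0.925, -0.006], [0.925, -0.381, 0.002], [-0.0, -0.007, -1.0]]
contact_force: [-0.2, 0.1, -2.8]
width: 0.122
```

Run:
```python
from h import *
for n in("scene","top"):cv2.imwrite(f"pics/{n}4.png",camera(n)[:,:,::-1])
st=sense();print(st["ee_pos"],st["tcp_rot"][:,0],st["contact_force"],st["width"])
s=cv2.imread("pics/scene4.png");p=st["ee_pos"];print(proj("scene",p-[0,0,.0236]),proj("scene",p+[0,0,.032]))
h=[*(np.array([.614,-.0977])+.116*np.array([np.cos(np.radians(157.5)),np.sin(np.radians(157.5))])),.193];print("tip",proj("scene",h))
cv2.imwrite("pics/c6.png",cv2.resize(s[150:290,210:350],(600,600),interpolation=cv2.INTER_CUBIC))
```

```text
[ 0.46559155 -0.03578331  0.21335649] [3.81058318e-01 9.24550967e-01 2.61771338e-04] [ 0.57652865  0.63594093 -1.15904924] 0.1252029735071052
[296.54998244 199.52187692] [295.41193222 177.69579095]
tip [280.81276751 206.18066244]
```

View pics/c6.png

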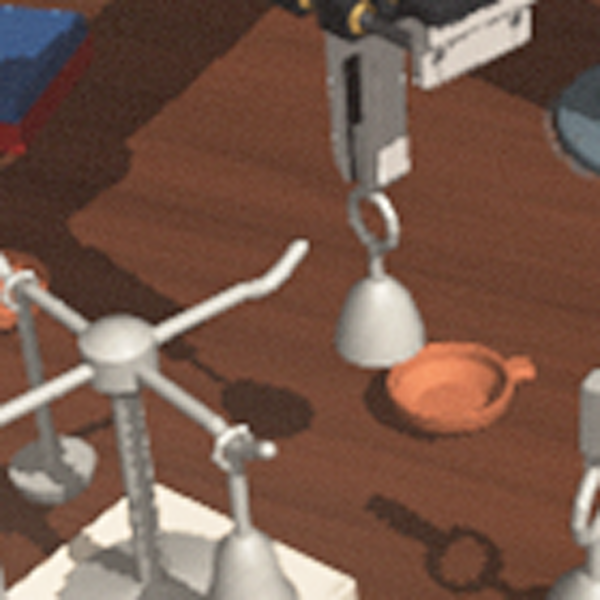

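The eye is at crop (373,220), lined up outside the hook tip at (303,245). It sat about 3.6 mm low only because the arm was still settling. Now I slide it inward.

Request:
move_arm:
  series:
    - [-1,[0,0.05,-0.007],[0,0,0]]
    - [-1,[0,0.1,-0.01],[0,0,0]]
    - [-1,[0,0.16,-0.01],[0,0,0]]
    - [-1,[0,0.22,-0.01],[0,0,0]]
    - [-1,[0,0.253,-0.01],[0,0,0]]
    - [-1,[0,0.253,-0.01],[0,0,0]]
    - [-1,[0,0.307,-0.003],[0,0,0]]
    - [-1,[0,0.34,0.004],[0,0,0]]
    - [-1,[0,0.36,0.01],[0,0,0]]
    - [-1,[0,0.36,0.01],[0,0,0]]

```text
time_s: 19.15
ee_pos: [0.5154, -0.0572, 0.2114]
tcp_rot: [[0.382, 0.924, -0.0], [0.924, -0.382, 0.0], [-0.0, -0.0, -1.0]]
contact_force: [0.3, 0.1, -1.2]
width: 0.123
```

Run:
```python
from h import *
cv2.imwrite(f"pics/scene5.png",camera("scene")[:,:,::-1])
st=sense();print(st["ee_pos"],st["contact_force"],st["width"])
s=cv2.imread("pics/scene5.png");p=st["ee_pos"];print((proj("scene",p-[0,0,.0236])-[240,160])*7.5)
cv2.imwrite("pics/c7.png",cv2.resize(s[160:240,240:320],(600,600),interpolation=cv2.INTER_CUBIC))
```

```text
[ 0.51524199 -0.05708559  0.21140951] [ 0.33567964  0.35134227 -2.50845266] 0.12360293180301071
[282.05318033 373.6020311 ]
```

View pics/c7.png

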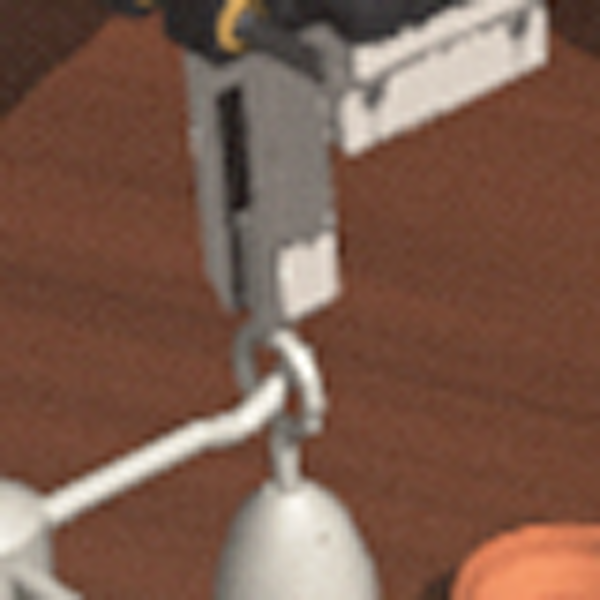

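The tip is inside the eye at crop (285,385), with no contact force. I continue in and down.

Request:
move_arm:
  series:
    - [-1,[0,0.03,0.01],[0,0,0]]
    - [-1,[0,0.06,0.02],[0,0,0]]
    - [-1,[0,0.09,0.03],[0,0,0]]
    - [-1,[0,0.115,0.042],[0,0,0]]
    - [-1,[0,0.13,0.05],[0,0,0]]
    - [-1,[0,0.13,0.06],[0,0,0]]
    - [-1,[0,0.13,0.07],[0,0,0]]
    - [-1,[0,0.13,0.08],[0,0,0]]
    - [-1,[0,0.13,0.09],[0,0,0]]
    - [-1,[0,0.13,0.09],[0,0,0]]

```text
time_s: 20.2
ee_pos: [0.533, -0.0644, 0.1978]
tcp_rot: [[0.382, 0.924, -0.0], [0.924, -0.382, 0.0], [-0.0, -0.0, -1.0]]
contact_force: [0.3, 0.3, -1.6]
width: 0.124
```

Request:
move_arm:
  series:
    - [-1,[0,0.005,0.004],[0,0,0]]
    - [-1,[0,0.008,0.008],[0,0,0]]
    - [-1,[0,0.008,0.012],[0,0,0]]
    - [-1,[0,0.008,0.015],[0,0,0]]
    - [-1,[0,0.008,0.015],[0,0,0]]

```text
time_s: 20.7
ee_pos: [0.5346, -0.065, 0.1965]
tcp_rot: [[0.382, 0.924, 0.001], [0.924, -0.382, -0.0], [0.0, 0.001, -1.0]]
contact_force: [-1.0, 0.7, 1.8]
width: 0.126
```

Request:
move_arm:
  series:
    - [-1,[0,0,0.004],[0,0,0]]
    - [-1,[0,0,0.007],[0,0,0]]
    - [-1,[0,0,0.007],[0,0,0]]
    - [-1,[0,0,0.007],[0,0,0]]

```text
time_s: 21.1
ee_pos: [0.5348, -0.0651, 0.1962]
tcp_rot: [[0.382, 0.924, 0.001], [0.924, -0.382, -0.0], [0.0, 0.001, -1.0]]
contact_force: [-3.2, 1.7, 5.3]
width: 0.125
```

Run:
```python
from h import *
cv2.imwrite(f"pics/scene6.png",camera("scene")[:,:,::-1])
st=sense();print(st["ee_pos"],st["contact_force"],st["ft_torque"])
s=cv2.imread("pics/scene6.png")
cv2.imwrite("pics/c8.png",cv2.resize(s[160:250,235:325],(600,600),interpolation=cv2.INTER_CUBIC))
```

```text
[ 0.5347891  -0.06507299  0.19618203] [-2.92722847  0.7081737   5.80310542] [0.2553931  0.35215131 0.00665232]
```

View pics/c8.png

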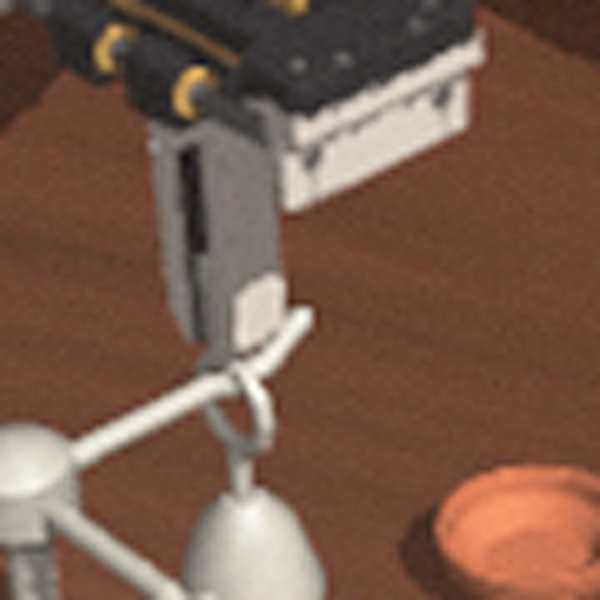

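The ring is seated in the dip at crop (240,375) under about 7 N, with roughly 3 N outward, so it is a hair too far in. I ease out 1 mm, lighten the press and open gently.

Request:
move_arm:
  series:
    - [-1,[0,-0.004,-0.002],[0,0,0]]
    - [-1,[0,-0.008,-0.004],[0,0,0]]
    - [-1,[0,-0.008,-0.004],[0,0,0]]
    - [-1,[0,-0.008,-0.004],[0,0,0]]

```text
time_s: 21.55
ee_pos: [0.5336, -0.0645, 0.1958]
tcp_rot: [[0.382, 0.924, 0.001], [0.924, -0.382, -0.0], [0.0, 0.001, -1.0]]
contact_force: [0.9, 0.6, 4.7]
width: 0.127
```

Request:
move_arm:
  series:
    - [-1,[0,0,-0.004],[0,0,0]]
    - [-1,[0,0,-0.006],[0,0,0]]
    - [-1,[0,0,-0.006],[0,0,0]]
    - [-0.7,[0,0,-0.006],[0,0,0]]
    - [-0.65,[0,0,-0.006],[0,0,0]]
    - [-0.5,[0,0,-0.006],[0,0,0]]
    - [-0.3,[0,0,-0.006],[0,0,0]]
    - [-0.1,[0,0,-0.006],[0,0,0]]
    - [-0.1,[0,0,-0.006],[0,0,0]]
    - [-0.1,[0,0,-0.006],[0,0,0]]

```text
time_s: 22.55
ee_pos: [0.5333, -0.0645, 0.1963]
tcp_rot: [[0.382, 0.924, -0.0], [0.924, -0.382, -0.0], [-0.0, -0.0, -1.0]]
contact_force: [-0.4, -0.7, 0.1]
width: 0.448
```

Run:
```python
from h import *
cv2.imwrite(f"pics/scene7.png",camera("scene")[:,:,::-1])
st=sense();print(st["ee_pos"],st["contact_force"],st["width"])
s=cv2.imread("pics/scene7.png")
cv2.imwrite("pics/c9.png",cv2.resize(s[160:250,235:325],(600,600),interpolation=cv2.INTER_CUBIC))
```

```text
[ 0.53325803 -0.06453947  0.19631258] [0.47897633 0.10555452 0.06749365] 0.4478537418264557
```

View pics/c9.png

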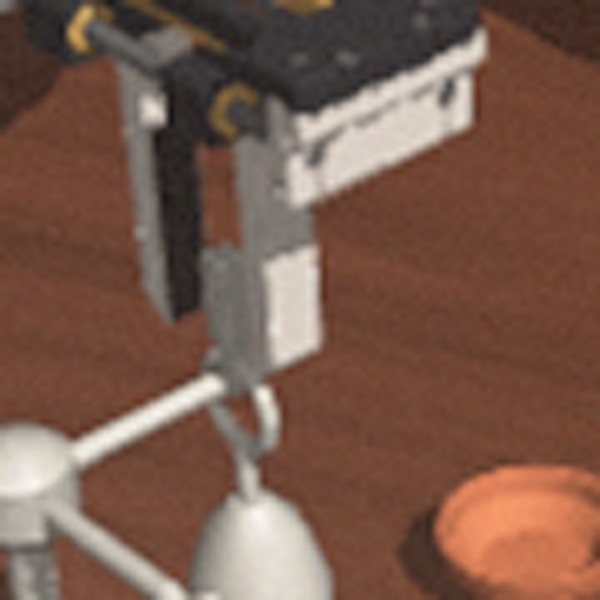

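It hangs free between the open fingers. I raise straight up and then back away, outward.

Request:
move_arm:
  series:
    - [-0.1,[0,0,-0.05],[0,0,0]]
    - [-0.1,[0,0,-0.15],[0,0,0]]
    - [-0.1,[0,0,-0.3],[0,0,0]]
    - [-0.1,[0,0,-0.5],[0,0,0]]
    - [-0.1,[0,0,-0.7],[0,0,0]]
    - [-0.1,[0,0,-0.9],[0,0,0]]
    - [-0.1,[0,-0.3,-0.9],[0,0,0]]
    - [-0.1,[0,-0.6,-0.9],[0,0,0]]
    - [-0.1,[0,-0.8,-0.9],[0,0,0]]
    - [-0.1,[0,-0.8,-0.9],[0,0,0]]

```text
time_s: 23.6
ee_pos: [0.4208, -0.0177, 0.3334]
tcp_rot: [[0.381, 0.925, 0.004], [0.925, -0.381, -0.001], [0.0, 0.004, -1.0]]
contact_force: [0.8, 0.4, -0.2]
width: 0.448
```

Request:
move_arm:
  series:
    - [-0.1,[0,0,0],[0,0,0]]
    - [-0.1,[0,0,0],[0,0,0]]
    - [-0.1,[0,0,0],[0,0,0]]
    - [-0.1,[0,0,0],[0,0,0]]
    - [-0.1,[0,0,0],[0,0,0]]
    - [-0.1,[0,0,0],[0,0,0]]
    - [-0.1,[0,0,0],[0,0,0]]
    - [-0.1,[0,0,0],[0,0,0]]
    - [-0.1,[0,0,0],[0,0,0]]
    - [-0.1,[0,0,0],[0,0,0]]

```text
time_s: 24.6
ee_pos: [0.4224, -0.0187, 0.3313]
tcp_rot: [[0.382, 0.924, 0.0], [0.924, -0.382, -0.0], [-0.0, 0.0, -1.0]]
contact_force: [-0.2, -0.1, -0.8]
width: 0.448
```

Request:
move_arm:
  series:
    - [-0.1,[0,0,0],[0,0,0]]
    - [-0.1,[0,0,0],[0,0,0]]
    - [-0.1,[0,0,0],[0,0,0]]
    - [-0.1,[0,0,0],[0,0,0]]
    - [-0.1,[0,0,0],[0,0,0]]
    - [-0.1,[0,0,0],[0,0,0]]
    - [-0.1,[0,0,0],[0,0,0]]
    - [-0.1,[0,0,0],[0,0,0]]
    - [-0.1,[0,0,0],[0,0,0]]
    - [-0.1,[0,0,0],[0,0,0]]

```text
time_s: 25.6
ee_pos: [0.4224, -0.0187, 0.3313]
tcp_rot: [[0.382, 0.924, 0.0], [0.924, -0.382, -0.0], [-0.0, 0.0, -1.0]]
contact_force: [0.5, 1.2, 0.3]
width: 0.446
```

Run:
```python
from h import *
a=camera("scene")[:,:,::-1];b=[camera("scene") for _ in range(8)][-1][:,:,::-1];cv2.imwrite("pics/scene8.png",b)
print("motion px>40 in hook area:",(cv2.absdiff(a[150:260,230:320].copy(),b[150:260,230:320].copy()).max(2)>40).sum())
t=camera("top")[:,:,::-1];t0=cv2.imread("pics/top0.png");s0=cv2.imread("pics/scene0.png")
st=sense();print(st["ee_pos"],st["contact_force"],st["time_s"])
for k,(x,y) in {"diya_a":(315,240),"box":(485,266),"bowl":(375,368),"diya_b":(207,217)}.items():
    print(k,np.mean(cv2.absdiff(s0[y-18:y+18,x-20:x+20],b[y-18:y+18,x-20:x+20].copy())))
cv2.imwrite("pics/c10.png",cv2.resize(b[140:320,180:420],(800,600),interpolation=cv2.INTER_CUBIC))
```

```text
motion px>40 in hook area: 0
[ 0.42237769 -0.01868605  0.33131485] [-0.04664053 -0.10792894 -0.08964273] 26.1
diya_a 2.5905092592592593
box 2.3680555555555554
bowl 2.1925925925925926
diya_b 19.951157407407408
```

View pics/c10.png

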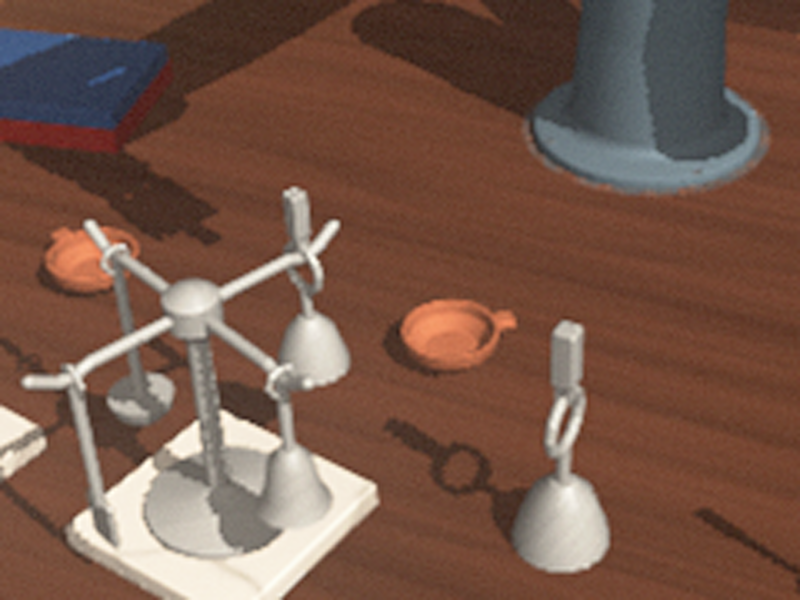

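```bash
python3 -c "
from workcell import *
print(hand_in())"
```

```text
the job is handed in; nothing more can be done
None
```

The empty hook is at its stop at the front, the small silver snuffer hangs on it by its eye, and the job is handed in at about 26 s.

- **Turning the rack:** I pushed the empty arm counter-clockwise with shut fingertips. At the stop the force rose from about 2.5 N to 10.4 N. I held it at 5 N or more for over a second, then backed off. The arm settled at about 157.5° (measured from world +x).
- **Hanging the snuffer:** I gripped it by its bar, passed the eye in over the hook tip and pressed it down with about 7 N. I eased it 1 mm outward to remove a small side load, then let go.

**Last checks:**
- The snuffer hangs upright in the dip, and no motion showed over 0.4 s of pictures.
- The rack has not shifted since the stop. The hook tip was at scene pixel (280.5, 208.4), against (280.1, 208.0) before hanging.
- One diya, the spice box and the bowl look unchanged by pixel comparison.
- The pixel comparison for the other diya (beside the rack) was large (20, against 2–3 for the rest). I put that down to the turned rack now overlapping it in view. I judged it undisturbed by eye only and did not measure its position.
- The robot touches nothing.

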